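# Press the emptied tilting bin back to level

## Robot

A 6-joint arm with a two-finger parallel gripper is mounted at the origin on the work surface. World frame = base frame: x ahead of the robot, y to its left, z up, the work surface at z = 0. Lengths are in m, angles in degrees, forces in N, time in s.
With the tool pointing down it reaches from about 0.375 to 0.9 m from the base axis. Payload 3.1 kg.
Tool frame: the origin (TCP) lies at the very end of the fingers, on their centre line; the grasp point (between the pads) lies 19 mm behind it; z points along the fingers, y is the direction in which the jaws open and shut (so a half turn about z gives the same grasp; the last joint's range is limited). The gripper opens to 87 mm and grips with 3 to 60 N. Pads are 19 mm wide; open, the fingers measure 117 mm over their backs; the gripper's body (75 mm by 190 mm) begins 51 mm behind the grasp point.
Start: joints at [-78.467, 30.224, 82.088, -0, 67.689, -10.227], TCP at [0.232, -0.58, 0.223] pointing down, gripper open.
Joint ranges: [-176.69, 176.69], [-43.24, 126.21], [12.49, 139.97], [-82, 262], [0, 151.66], [-163.58, 163.58]. Speed limits (degrees/s): [159.86, 159.86, 180, 180, 180, 180].

## Interface

Orientations are given as a 3x3 rotation matrix whose columns are the frame's x, y, z axes.
In Python, from rig import read_state, capture, hand_in gives the robot as it stands. The module is installed in compiled form; this text tells all that it offers.
- The arm moves only by the tool send_rows, never from a script. Its argument "moves" is one flat list of numbers, 7 for each row, row after row: the turn, a rotation vector about the world's x, y, z in degrees, then the shift along the world's x, y, z in cm, then the gripper's target within -1 to 1 (fully open at 1, half-way at 0, shut at -1). In form: [rx, ry, rz, tx, ty, tz, hand, rx, ry, rz, tx, ty, tz, hand, ...]. A call has 1 to 20 rows; each row shifts and turns the commanded pose from where the row before left it; what a row does not reach is not made up. A row lasts 1/10 s, in which the tool goes at most 50 mm and 8.59 degrees, less where a joint would pass 70% of its speed; a pose out of reach is approached as far as the arm can. A call with a gripper value outside its range is refused whole. The fingers move at their own pace and stop on an object; the grip force is fixed at half the most. Time passes only in rows, so rows that do not move let the fingers close. It gives the time, the measured TCP pose, the force and the opening at its end, in the units of the state.
- read_state(): the state, without advancing time (a new reading comes with each control period).
- capture(name): name is "scene" or "top" or "wrist"; returns a dict with "pixels" (384x512x3 uint8, red, green, blue), "vertical_fov" (degrees; the focal length in pixels is half the picture's height over the tangent of half this angle, whatever the lens; pixels are square), "cx", "cy" (the principal point, pixels), "rvec" (rotation vector, rad) and "tvec" (3), from world to camera coordinates, as OpenCV has them. Camera axes: x right, y down, z forward; pixel columns grow to the right and rows downward; lengths in m; the calibration is good to about 2 mm. A picture is of the moment at which its call begins. There is no depth.
- hand_in(): hands the job in, once; it reports no verdict.
The state is a dict: "time_s": time; "joint_positions": joint angles; "qvel": joint speeds; "tau": joint torques, N m; "position": TCP position; "tcp_rot": TCP orientation; "force": force on the tool from outside, world axes, zero at the start; "moment": the same for the moment, N m; "opening": opening from 0.0 (shut) to 1.0 (fully open).
Only numpy, scipy, OpenCV 4.12 (cv2) and the standard library are available. Lean on these libraries where they do the work, as an engineer would, in place of code of your own. Each camera call takes 0.05 s, during which the arm holds its last target.

## Task

The small tilting bin has been left tipped after emptying. With the fingertips, gently press down on the flat lip at its raised end until the bin sits level on its pivot pin, ready for eggs, then withdraw. Do not go past level, touch the bin nowhere else, and leave the egg cup, funnel, glasses and spoon undisturbed.

Things in the scene. Friction and masses are not known exactly. Their poses are not given: they have to be found in the camera images.
- bin (a joint): tilt of the galvanized bin about its level pivot pin (rad). 0 = level; positive = the press lip's end is up (it starts tipped, between 0.25 and 0.42); stops at +-0.45. The pin is stiff: about 2 N on the lip turns it and it stays where it is left, with no spring.
- pivot (a point): point on the pivot pin's axis, midway along it, 105 mm above the table, on the fixed steel stand (base plate 200 x 150 mm; two upright cheeks 34 mm wide, 125 mm tall beside the bin's long sides, 141 mm over their outsides). Its x axis points horizontally to the raised end, y runs along the pin, z up. The stand may be turned any way round on the table.
- press_lip: the raised end: end wall and a flat lip outwards from its top, 45 mm (its x) by 114 mm (its y), 4 mm thick. Origin: middle of the lip's top face; x outwards from the pin, y along it, z out of the top face. When level the origin is 100 mm outwards from the pin's axis and the lip's top 125 mm above the table, level with the cheeks' tops. Touch only this part, under 15 N.
- pour_lip: the lowered end of the bin, of the same shape and size as the raised one, on the other side of the pin (origin also in the middle of its lip's top face, 100 mm from the pin, x axis pointing outwards). Not to be touched.
- pan: the bin's bottom and two long side walls, 160 x 114 mm, 70 mm deep, open at the top. Origin on the pivot pin's axis. Not to be touched.
- egg_cup: white ceramic egg cup on a foot, 50 mm across, 66 mm tall, chipped rim, loose beside one long side of the bin. Origin: middle of its underside. Leave alone.
- funnel: tin funnel standing mouth down, 100 mm across, 110 mm tall, loose beside the same long side. Origin: middle of its underside. Leave alone.
- glasses: amber safety glasses with folded temples, 150 mm wide (its y), 45 mm tall, 38 mm deep, loose, beyond the spoon. Origin: under the middle of the lenses. Leave alone.
- spoon: brown horn spoon, 155 mm long (its x, bowl at +x), 15 mm tall, loose, lying along the bin's other long side. Origin: under the middle of its length. Leave alone.

How it is judged (in metres and radians):
On the way:
1. the fingertips press on the raised lip (contact force between the fingers and press_lip above 0.3 N), for 0.1 s.
At the end, for the whole second after the job is handed in: the bin is at rest within 0.09 rad (5 degrees) of level, and the egg cup, funnel, glasses and spoon are within 12 mm of where they stood (value of joint bin between -0.09 and 0.09 rad and velocity of joint bin between -0.05 and 0.05 rad/s and distance of each of egg_cup, funnel, glasses, spoon from where it was at the start of the episode below 0.012 m); the robot touches nothing.
It fails at once if the lip is pressed harder than 15 N (contact force between the fingers and press_lip above 15 N).
It fails at once if the bin's lowered end, bottom or side walls are touched (contact force between any of the fingers, the arm and pour_lip above 0.3 N or contact force between any of the fingers, the arm and pan above 0.3 N).
It fails at once if the raised end is lifted further (value of joint bin above 0.44 rad).
It fails at once if the bin is pushed past level by more than 5 degrees (value of joint bin below -0.09 rad).
It fails at once if the egg cup, funnel, glasses or spoon is moved or lifted (distance of any of egg_cup, funnel, glasses, spoon from where it was at the start of the episode above 0.012 m).
It also fails if it takes over 32 s, if anything falls off the work surface, if the arm or the gripper's body presses on something with over 40 N, if the wrist force passes 120 N, or if a joint passes its speed limit or range.

## Working session

There is one attempt and no reset: what is moved stays moved. The work goes in short steps, Python scripts to look and compute and a tool call to move; the robot and the scene stay as the last step left them, time stands still between calls to the robot, and variables do not carry over. Pictures are saved under pics/ and viewed, and the job is handed in when it is done.

Besides the shell and the picture viewer there is one more tool, called after "Call:" by a JSON object that holds its "name" and its "arguments". send_rows: Moves the arm, as the interface text tells. Its arguments: {"type":"object","properties":{"moves":{"type":"array","items":{"type":"number"}}},"required":["moves"]}

```bash
mkdir -p pics; cat > h.py <<'E'
import numpy as np, cv2, pickle
from rig import read_state, capture, hand_in
def snap(cam,name):
    c=capture(cam); cv2.imwrite(f'pics/{name}.png',c['pixels'][:,:,::-1]); pickle.dump(c,open(f'pics/{name}.pkl','wb')); return c
def KRt(c):
    f=192/np.tan(np.radians(c['vertical_fov'])/2)
    K=np.array([[f,0,c['cx']],[0,f,c['cy']],[0,0,1.]])
    return K,cv2.Rodrigues(np.array(c['rvec'],float))[0],np.array(c['tvec'],float).reshape(3)
def load(n): return pickle.load(open(f'pics/{n}.pkl','rb'))
def proj(c,P):
    K,R,t=KRt(c); q=(np.atleast_2d(P)@R.T+t)@K.T; return q[:,:2]/q[:,2:]
def onz(c,u,v,z):
    K,R,t=KRt(c); d=R.T@np.linalg.solve(K,[u,v,1.]); o=-R.T@t; return o+d*(z-o[2])/d[2]
def crop(n,x0,y0,x1,y1,out):
    i=cv2.imread(f'pics/{n}.png')[y0:y1,x0:x1]; s=min(800/(x1-x0),600/(y1-y0)); cv2.imwrite(f'pics/{out}.png',cv2.resize(i,None,fx=s,fy=s,interpolation=cv2.INTER_CUBIC)); print(s)
E
python3 - <<'E'
from h import *
for n in ['scene','top','wrist']:
    c=snap(n,n+'0'); print(n,c['vertical_fov'],c['cx'],c['cy'],c['rvec'],c['tvec'])
    K,R,t=KRt(c); print(-R.T@t)
E
```

```text
scene 54.13468217890406 251.87967743675878 193.5553226315849 [ 2.3534675   0.7864813  -0.26724249] [-0.47644972 -0.18800495  1.06531648]
[ 0.86542075 -0.37117606  0.71451007]
top 57.23469663541588 252.13459951743107 186.91152471627876 [ 2.00461389 -2.22145667  0.23918646] [0.08272814 0.5719211  0.61657647]
[0.4357888  0.04020404 0.72289418]
wrist 64.40559256517436 255.26257588540642 194.29745195530688 [-2.38519626  1.61636705  0.24847438] [-0.62405968 -0.03583829  0.39202917]
[ 0.30819514 -0.54955622  0.38396022]
```

View pics/scene0.png

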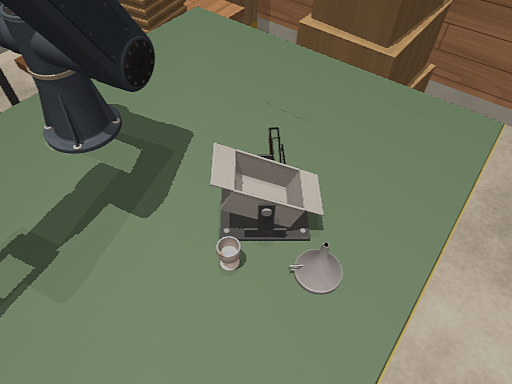

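View pics/top0.png

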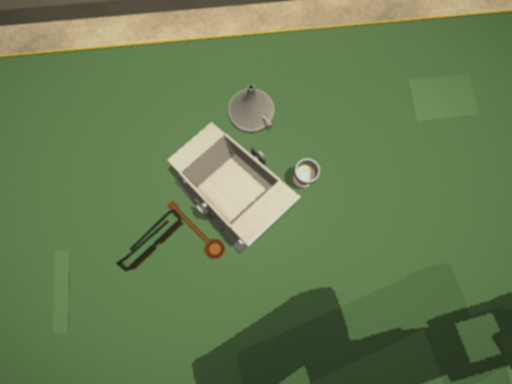

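View pics/wrist0.png

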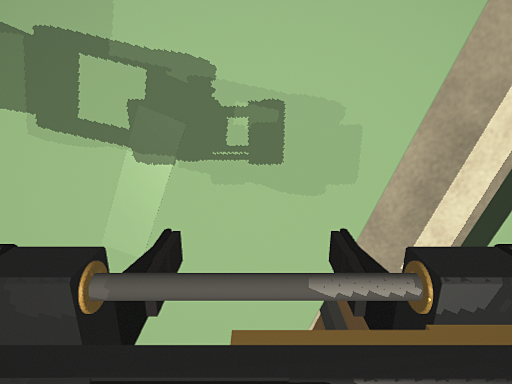

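```bash
python3 - <<'E'
from h import *
crop('top0',150,90,340,270,'t1'); crop('scene0',190,110,350,300,'s1')
E
```

```text
3.3333333333333335
3.1578947368421053
```

View pics/t1.png

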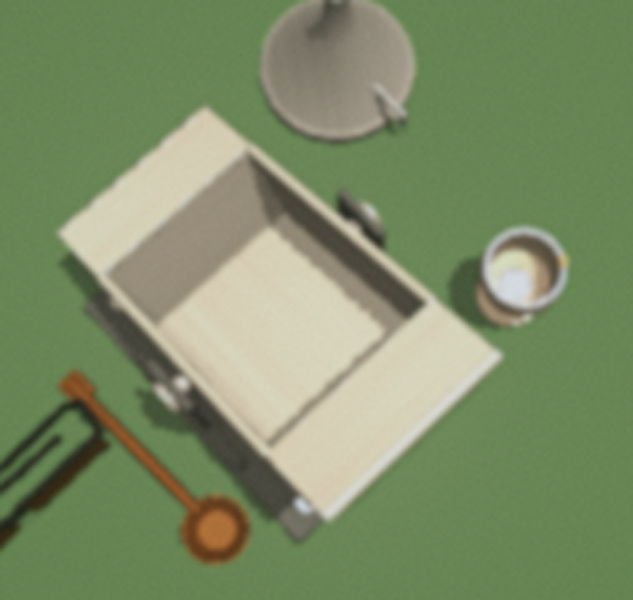

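View pics/s1.png

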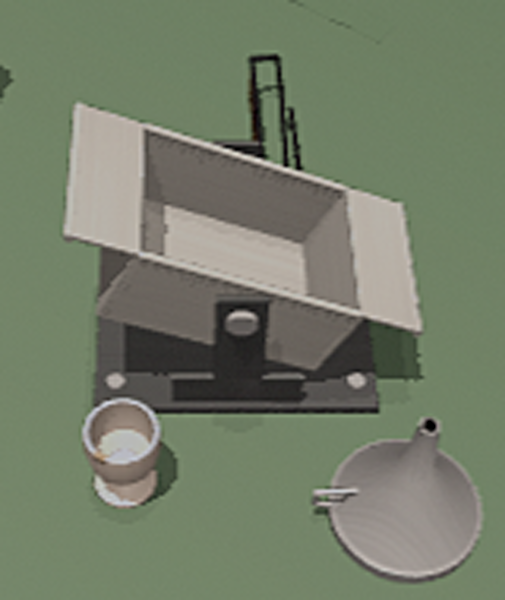

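```bash
cat > fit.py <<'E'
from h import *
from scipy.optimize import least_squares
def bin2w(p,L):
    x,y,yaw,th=p; L=np.atleast_2d(L)
    X=L[:,0]*np.cos(th)-L[:,2]*np.sin(th); Z=L[:,0]*np.sin(th)+L[:,2]*np.cos(th); Y=L[:,1]
    return np.c_[x+X*np.cos(yaw)-Y*np.sin(yaw), y+X*np.sin(yaw)+Y*np.cos(yaw), .105+Z]
def fit(obs,p0):
    f=lambda p: np.concatenate([(proj(c,bin2w(p,L))-uv).ravel() for c,L,uv in obs])
    return least_squares(f,p0,loss='soft_l1')
E
python3 - <<'E'
from fit import *
t=load('top0'); s=load('scene0')
T=lambda a:np.array(a)/3.3333+[150,90]; S=lambda a:np.array(a)/3.158+[190,110]
tp=T([(496,351),(322,513),(206,106),(60,233)]); sp=S([(65,237),(78,103),(420,331),(403,203)])
W=[onz(t,*u,.13) for u in tp]; print(np.round(W,3))
d=(W[0]+W[1]-W[2]-W[3])/2; yaw=np.arctan2(d[1],d[0]); c=np.mean(W,0)
n=np.array([-np.sin(yaw),np.cos(yaw)]); sg=np.sign((W[0]-W[1])[:2]@n); print(np.degrees(yaw),sg)
L=np.array([[.1225,sg*.057,.02],[.1225,-sg*.057,.02],[-.1225,sg*.057,.02],[-.1225,-sg*.057,.02]])
for obs in ([(t,L,tp),(s,L,sp)],[(t,L,tp)],[(s,L,sp)]):
    r=fit(obs,[c[0],c[1],yaw,.33]); print(r.x, np.degrees(r.x[2])); print(np.round(r.fun.reshape(-1,2),1).tolist())
    print('lip',bin2w(r.x,[.1,0,.02]))
for n,c,u,z in [('cup',t,(307,165),.066),('funnelbase',t,(251,110),0),('bowl',t,(214,249),.01),('hand',t,(172,205),.01),('gl',t,(120,264),.02),('gl2',t,(178,211),.02)]:
    print(n,np.round(onz(c,*u,z),3))
print(read_state()['force'],read_state()['tcp_rot'])
E
```

```text
[[ 0.54  -0.053  0.13 ]
 [ 0.467  0.045  0.13 ]
 [ 0.689  0.085  0.13 ]
 [ 0.626  0.167  0.13 ]]
-139.783838090218 1.0
[ 0.58209964  0.06192108 -2.49671821  0.40315509] -143.0514162479937
[[0.3, -0.1], [-0.1, 0.5], [0.3, -0.3], [-0.6, -0.4], [0.8, -0.2], [0.3, 0.4], [-0.4, 0.0], [-1.1, -0.0]]
lip [[0.51485997 0.0113469  0.1626288 ]]
[ 0.58193787  0.06186047 -2.49576554  0.41021224] -142.9968318458316
[[0.2, -0.4], [-0.1, 0.3], [0.3, 0.1], [-0.4, -0.1]]
lip [[0.51507287 0.01146829 0.16322112]]
[ 0.58221984  0.06222837 -2.51249171  0.38324801] -143.95517120341495
[[-0.0, -0.2], [0.3, 0.5], [-0.2, 0.0], [-0.1, -0.2]]
lip [[0.51327678 0.01205584 0.16094258]]
cup [ 0.609 -0.086  0.066]
funnelbase [0.763 0.007 0.   ]
bowl [0.47  0.111 0.01 ]
hand [0.567 0.19  0.01 ]
gl [0.459 0.295 0.02 ]
gl2 [0.552 0.176 0.02 ]
[-0.33857061 -0.30702148 -0.50412506] [[ 9.28721509e-01  3.70777897e-01 -3.31816240e-04]
 [ 3.70777929e-01 -9.28720136e-01  1.62401670e-03]
 [ 2.93985073e-04 -1.63128938e-03 -9.99998626e-01]]
```

Call:
{"name": "send_rows", "arguments": {"moves": [0,0,1,1.7,3.6,0,-1,0,0,1,1.7,3.6,0,-1,0,0,1,1.7,3.6,0,-1,0,0,1,1.7,3.6,0,-1,0,0,1,1.7,3.6,0,-1,0,0,1,1.7,3.6,0,-1,0,0,1,1.7,3.6,0,-1,0,0,1,1.7,3.6,0,-1,0,0,1,1.7,3.6,0,-1,0,0,1,1.7,3.6,0,-1,0,0,1,1.7,3.6,0,-1,0,0,1,1.7,3.6,0,-1,0,0,1,1.7,3.6,0,-1,0,0,1,1.7,3.6,0,-1,0,0,1,1.7,3.6,0,-1,0,0,0,1.7,3.6,0,-1,0,0,0,0,0.7,0,-1,0,0,0,0,0,0,-1,0,0,0,0,0,0,-1]}}

```text
time_s: 2.05
position: [0.5031, 0.002, 0.2223]
tcp_rot: [[0.801, 0.598, -0.001], [0.598, -0.801, -0.0], [-0.001, -0.0, -1.0]]
force: [-0.2, -0.3, 0.0]
opening: 0.005
```

```bash
python3 - <<'E'
from h import *
s=read_state(); print(s['time_s'],s['position'],s['tcp_rot'],s['force'],s['opening'],s['joint_positions'])
y=s['tcp_rot'];print(np.degrees(np.arctan2(y[1][1],y[0][1])))
snap('wrist','w1');snap('scene','s2');
E
```

```text
2.05 [0.50305694 0.0020053  0.22230427] [[ 8.01135567e-01  5.98481909e-01 -1.09955298e-03]
 [ 5.98481861e-01 -8.01136253e-01 -4.08292708e-04]
 [-1.12524755e-03 -3.30964705e-04 -9.99999312e-01]] [-0.17116677 -0.34504691  0.03821831] 0.005010781625179152 [-1.24960706e+01  2.09154654e+01  9.92932707e+01 -4.21776120e-02
  5.98477163e+01  4.07638706e+01]
-53.23874810163496
```

View pics/w1.png

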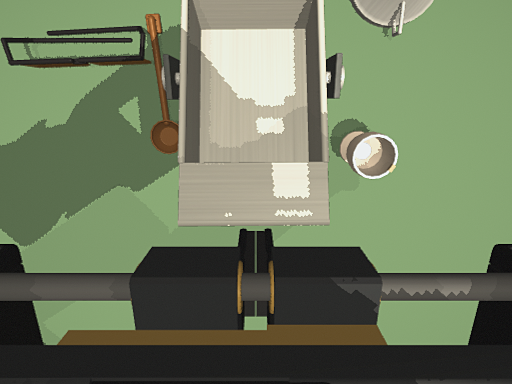

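View pics/s2.png

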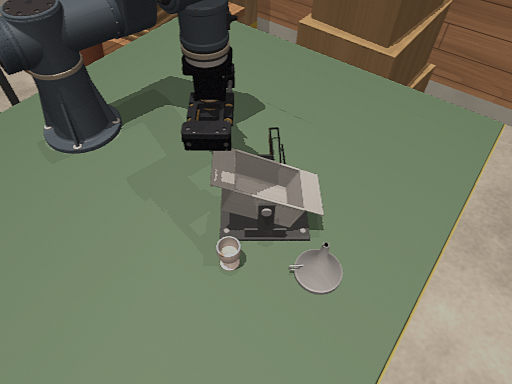

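```bash
python3 - <<'E'
from fit import *
t=load('top0'); s=load('scene0'); w=load('w1')
T=lambda a:np.array(a)/3.3333+[150,90]; S=lambda a:np.array(a)/3.158+[190,110]
tp=T([(496,351),(322,513),(206,106),(60,233)]); sp=S([(65,237),(78,103),(420,331),(403,203)])
L=np.array([[.1225,.057,.02],[.1225,-.057,.02],[-.1225,.057,.02],[-.1225,-.057,.02]])
wp=np.array([(329,222),(179,222)])
for obs in ([(t,L,tp),(s,L,sp),(w,L[:2],wp)],[(t,L,tp),(w,L[:2],wp)]):
    r=fit(obs,[.582,.062,-2.497,.4]); print(r.x); print(np.round(r.fun.reshape(-1,2),1).tolist())
print(proj(w,[read_state()['position']]), proj(w,bin2w(r.x,[[.0775,0,.02],[.1,0,.02],[.1225,0,.02]])))
p=r.x; d=np.array(read_state()['position'][:2])-p[:2]; c,s_=np.cos(p[2]),np.sin(p[2]); print('radial',d@[c,s_],'tang',d@[-s_,c])
crop('w1',160,120,360,270,'w1c')
E
```

```text
[ 0.58172571  0.06186729 -2.49900617  0.39938221]
[[0.4, 0.5], [-0.1, 0.9], [0.4, -0.3], [-0.6, -0.5], [0.5, -0.2], [0.1, 0.4], [-0.6, -0.1], [-1.1, -0.1], [0.6, -0.3], [-0.3, -0.1]]
[ 0.58153266  0.06184602 -2.49790783  0.40387074]
[[0.4, 0.3], [-0.1, 0.8], [0.4, -0.0], [-0.5, -0.2], [0.8, -0.3], [-0.5, 0.0]]
[[256.17133846 246.00196521]] [[254.04966502 163.03623104]
 [254.10341135 192.15812177]
 [254.15820271 221.8462526 ]]
radial 0.09890837370759639 tang 0.0013892116496006172
4.0
```

View pics/w1c.png

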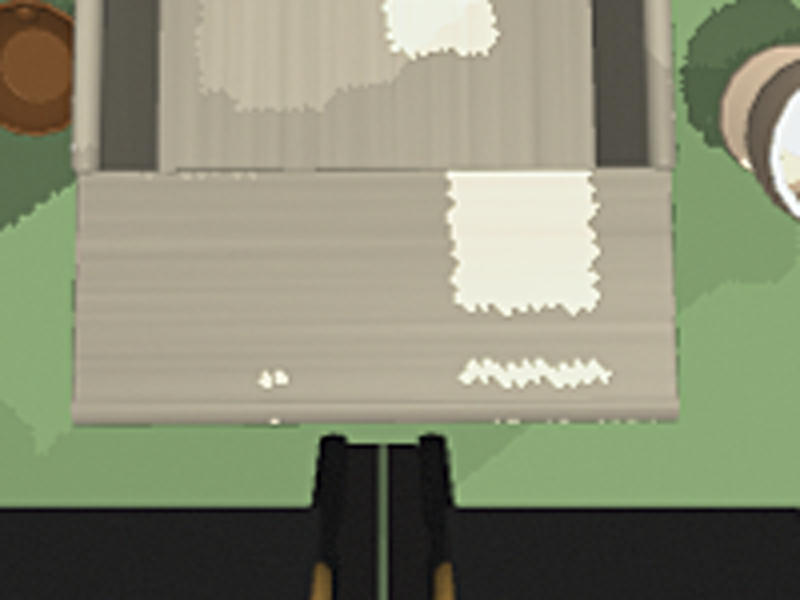

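Call:
{"name": "send_rows", "arguments": {"moves": [0,0,0,0.2,0.2,-1,-1,0,0,0,0,0,-1.5,-1,0,0,0,0,0,-1.5,-1,0,0,0,0,0,-0.4,-1,0,0,0,0,0,-0.2,-1,0,0,0,0,0,-0.2,-1,0,0,0,0,0,-0.2,-1,0,0,0,0,0,-0.2,-1,0,0,0,0,0,-0.2,-1]}}

```text
time_s: 3.05
position: [0.506, 0.0044, 0.169]
tcp_rot: [[0.801, 0.599, 0.001], [0.599, -0.801, -0.001], [0.0, 0.001, -1.0]]
force: [-1.4, -1.9, 3.8]
opening: 0.007
```

```bash
python3 - <<'E'
from h import *
s=read_state(); print(s['position'],s['force'])
snap('wrist','w2');snap('scene','s3');crop('s3',170,80,350,230,'s3c')
E
```

```text
[0.50598892 0.00437841 0.168982  ] [-1.35597378 -1.86217317  3.7601325 ]
4.0
```

View pics/w2.png

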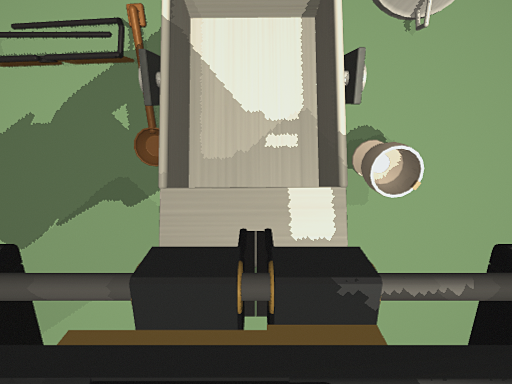

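View pics/s3c.png

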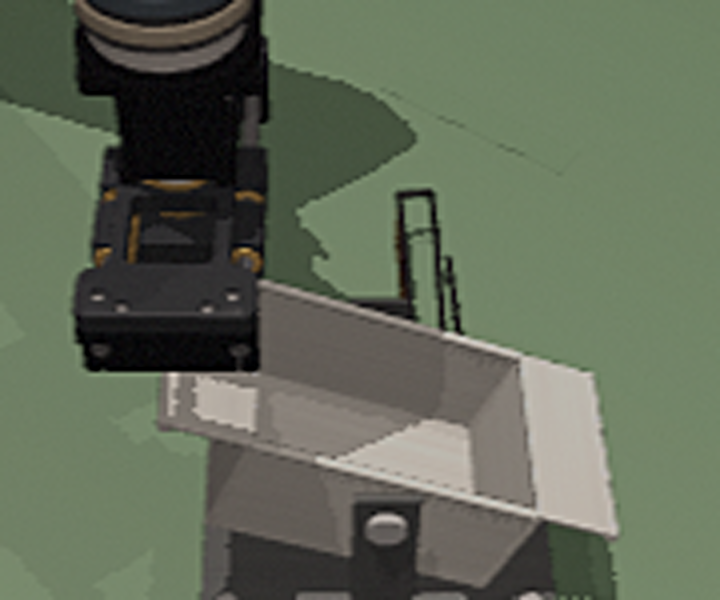

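Call:
{"name": "send_rows", "arguments": {"moves": [0,0,0,0,0,-0.2,-1,0,0,0,0,0,-0.2,-1,0,0,0,0,0,-0.2,-1,0,0,0,0,0,-0.2,-1,0,0,0,0,0,-0.2,-1]}}

```text
time_s: 3.65
position: [0.5056, 0.0046, 0.1583]
tcp_rot: [[0.801, 0.598, -0.0], [0.598, -0.801, 0.0], [-0.0, -0.0, -1.0]]
force: [-0.3, -0.9, 1.8]
opening: 0.003
```

```bash
python3 - <<'E'
from h import *
s=read_state(); print(s['position'],s['force'])
E
```

```text
[0.50564181 0.00460568 0.15831994] [-0.30541605 -0.90912072  1.84723136]
```

Call:
{"name": "send_rows", "arguments": {"moves": [0,0,0,0,0,-0.2,-1,0,0,0,0,0,-0.2,-1,0,0,0,0,0,-0.2,-1,0,0,0,0,0,-0.2,-1,0,0,0,0,0,-0.2,-1,0,0,0,0,0,-0.2,-1,0,0,0,0,0,-0.2,-1,0,0,0,0,0,-0.2,-1,0,0,0,0,0,-0.2,-1,0,0,0,0,0,-0.2,-1]}}

```text
time_s: 4.65
position: [0.5056, 0.0046, 0.1384]
tcp_rot: [[0.801, 0.599, -0.0], [0.599, -0.801, -0.0], [-0.0, -0.0, -1.0]]
force: [-0.3, -0.5, 2.1]
opening: 0.006
```

```bash
python3 - <<'E'
from h import *
s=read_state(); print(s['position'],s['force'])
snap('scene','s4');crop('s4',170,80,350,230,'s4c')
E
```

```text
[0.50563477 0.00455658 0.13837469] [-0.29753691 -0.49383602  2.10713425]
4.0
```

View pics/s4c.png

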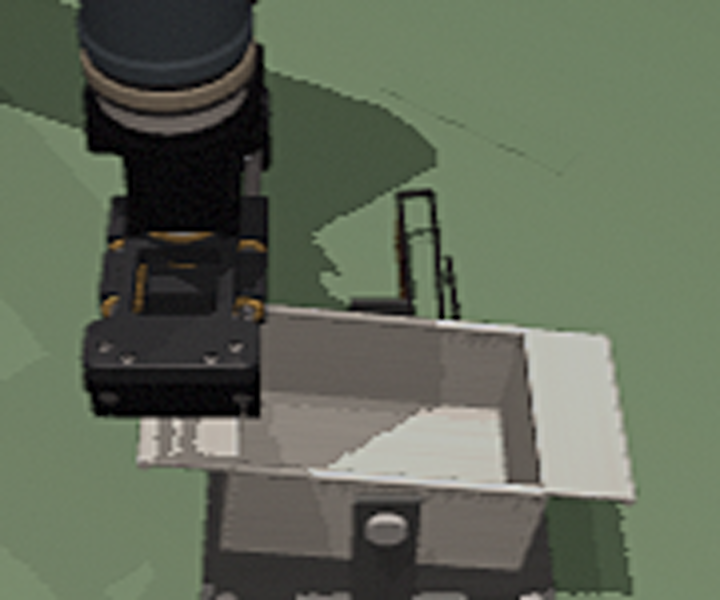

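Call:
{"name": "send_rows", "arguments": {"moves": [0,0,0,0,0,-0.2,-1,0,0,0,0,0,-0.2,-1,0,0,0,0,0,-0.2,-1,0,0,0,0,0,-0.2,-1,0,0,0,0,0,-0.2,-1,0,0,0,0,0,-0.1,-1,0,0,0,0,0,-0.1,-1,0,0,0,0,0,-0.1,-1,0,0,0,0,0,0,-1]}}

```text
time_s: 5.6
position: [0.5059, 0.0047, 0.1254]
tcp_rot: [[0.801, 0.598, 0.0], [0.598, -0.801, 0.0], [0.001, -0.0, -1.0]]
force: [0.1, -0.9, -0.3]
opening: 0.003
```

```bash
python3 - <<'E'
from h import *
s=read_state(); print(s['position'],s['force'])
snap('scene','s5');crop('s5',190,110,350,300,'s5c');snap('wrist','w5')
E
```

```text
[0.50590832 0.00472865 0.12537621] [ 0.12588865 -0.89737543 -0.28350257]
3.1578947368421053
```

View pics/s5c.png

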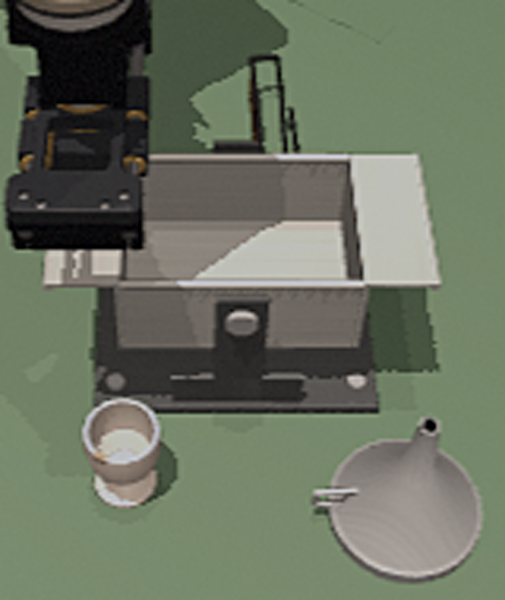

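Call:
{"name": "send_rows", "arguments": {"moves": [0,0,0,0,0,0.3,-1,0,0,0,0,0,1,-1,0,0,0,0,0,2,-1,0,0,0,0,0,3,-1,0,0,0,0,0,3,-1,0,0,0,-1.5,-3,1,-1,0,0,0,-1.5,-3,0,-1,0,0,0,-1.5,-3,0,-1,0,0,0,-1.5,-3,0,-1,0,0,0,-1,-3,0,-1,0,0,0,-1,-3,0,-1,0,0,0,0,-2,0,-1,0,0,0,0,0,0,-1,0,0,0,0,0,0,-1]}}

```text
time_s: 7.1
position: [0.4257, -0.1953, 0.229]
tcp_rot: [[0.802, 0.598, 0.0], [0.598, -0.802, 0.0], [0.001, -0.0, -1.0]]
force: [-0.8, 0.4, 0.7]
opening: 0.005
```

```bash
python3 - <<'E'
from h import *
s=read_state(); print(s['time_s'],s['position'],s['force'])
snap('scene','s6');crop('s6',190,110,350,300,'s6c');snap('top','t6');crop('t6',110,80,340,280,'t6c')
a,b=[cv2.imread(f'pics/{n}.png') for n in('top0','t6')]
E
```

```text
7.1 [ 0.42565922 -0.19530972  0.22900213] [-0.7599187   0.35277065  0.73443669]
3.1578947368421053
3.0
```

View pics/s6c.png

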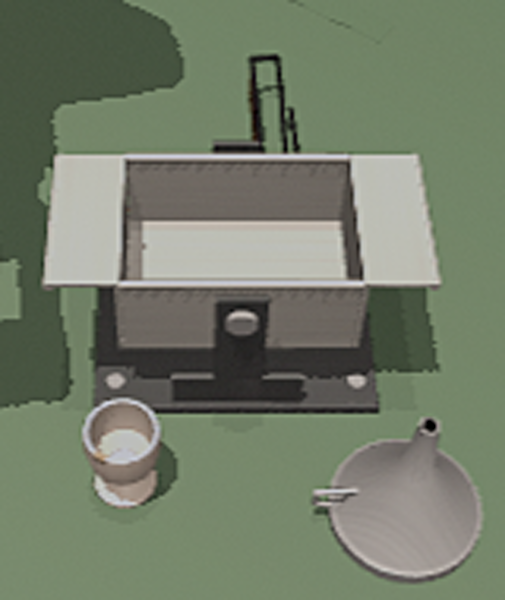

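View pics/t6c.png

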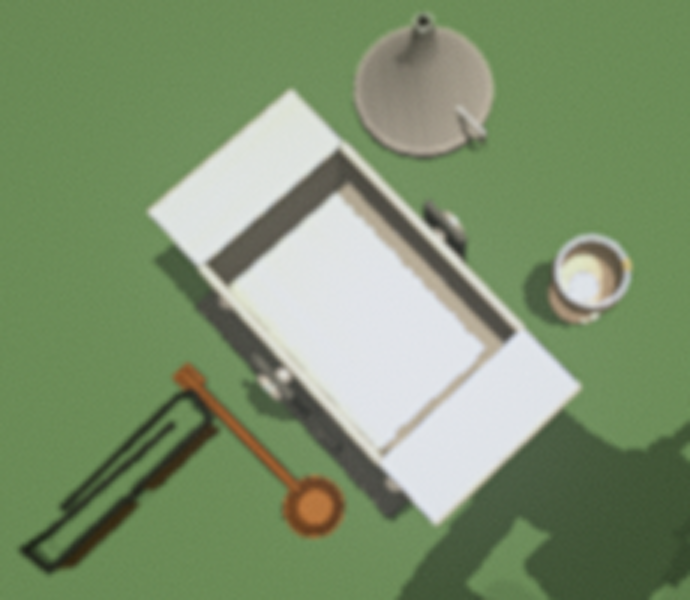

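Both views show the bin level, with the lip corners in the scene crop at (57,155), (45,286), (418,155) and (440,286). The loose objects have not moved. I'll check the tilt with a fit, then hand in.

```bash
python3 - <<'E'
from fit import *
t=load('t6'); s=load('s6')
tp=np.array([(581,386),(436,524),(291,90),(148,211)])/3+[110,80]
sp=np.array([(45,286),(57,155),(440,286),(418,155)])/3.158+[190,110]
L=np.array([[.1225,.057,.02],[.1225,-.057,.02],[-.1225,.057,.02],[-.1225,-.057,.02]])
for o in ([(t,L,tp),(s,L,sp)],[(t,L,tp)],[(s,L,sp)]):
    r=fit(o,[.582,.062,-2.497,.0]); print(r.x,abs(r.fun).max())
if abs(r.x[3])<.06: print(hand_in())
E
```

```text
[ 0.58234341  0.06190344 -2.49345109 -0.00776532] 1.7739132623739806
[ 0.58110751  0.06184577 -2.48561086 -0.06059075] 0.9280977388247322
[ 0.58422407  0.0620028  -2.50087562 -0.01047693] 1.1028002914862043
the job is handed in; nothing more can be done
None
```

I pressed the raised lip down with the closed fingertips until the bin sat level, then lifted off and backed away. I handed the job in; no verdict was reported. The last robot time I read, before handing in, was 7.1 s of the 32 s allowed.

- **Start:** the camera fit put the starting tilt at about 0.40 rad.
- **Pressing:** I lowered the fingers straight down onto the lip in 1 to 2 mm steps. The vertical force was 3.8 N at first contact and about 2 N while the bin turned. These readings were taken at the end of each move. The fingertips stopped at z = 0.1254 m; the lip's top is 0.125 m when level.
- **Final tilt:** fitting both cameras together gives -0.008 rad, and the scene camera alone gives -0.010. The top camera alone gives -0.061, which disagrees. That view looks almost straight down, so it measures tilt poorly, and the value is still within the 0.09 limit. The fingertip height also points to level.
- **Loose objects:** the egg cup, funnel, glasses and spoon looked unmoved in the before and after pictures. I compared them by eye, not by measurement. The arm is clear of everything.

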